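# Put the dough scraper away in its holder

### The job

The dough scraper has dried on its hook: lift it up and off without wrenching the hook, and put it away blade down in the slot of the wooden holder. Keep hold of it until the blade is fully home on the bottom of the slot, without forcing it, then let go and leave it standing there. Leave the canister, the mug and the bowl where they stand.

Things in the scene. Friction and masses are not known exactly. Their poses are not given: they have to be found in the camera images.
- scraper: Dough scraper hanging on the hook: flat steel blade 80 mm wide (its y), 4 mm thick (its x), z = 0 to 110 mm; flat-sided red handle bar along its top edge, 22 mm thick (x), 96 mm long (y), z = 106 to 134 mm. Hanging eye in mid-blade: a window 30 mm wide, z = 50 to 86 mm. About 0.18 kg. Origin: middle of the blade's lower edge; z up to the handle. Front and back alike.
- scraper_handle (a point): Centre of the scraper's red handle bar, 120 mm above the blade's lower edge (in the scraper's frame), where to grip it across its 22 mm thickness.
- scraper_eye (a point): Middle of the upper edge of the scraper's hanging eye, 86 mm above the blade's lower edge; this edge rests on the hook.
- hook_stand: Dark steel hook stand, fixed: round foot 120 mm across, 14 mm thick; post 14 mm thick, 154 mm high at its centre; one hook of 8 mm wire, its axis 150 mm high, running 85 mm along the stand's -x, then turning up 8 mm (end 97 mm from the post, top 162 mm high). Origin: centre of the foot's underside; z up. The scraper comes off when raised 10 to 26 mm, then moved away along the stand's -x.
- hook_rest (a point): Point on top of the hook's level wire, 55 mm from the post axis and 154 mm above the worktop, near which the scraper hangs.
- holder: Wooden holder block, fixed to the worktop, 80 mm (x) by 130 mm (y) by 80 mm high, with one slot in its top, centred, 8 mm wide (x) by 88 mm long (y) with 3 mm chamfers round its mouth, 50 mm deep. Origin: centre of its underside; z up.
- slot_floor (a point): Centre of the bottom of the slot, 30 mm above the worktop, 50 mm below the holder's top.
- canister: Bystander: blue ceramic canister with a yellow band and a wooden lid, 84 mm diameter, 120 mm high. Origin: centre of its underside.
- mug: Bystander: white mug, 76 mm diameter, 85 mm high, handle at its +y. Origin: centre of its underside.
- bowl: Bystander: terracotta-coloured bowl, 110 mm rim diameter, 50 mm high. Origin: centre of its underside.
There are look-alikes about, which are no part of the job. What is shaped like the holder but turquoise is not meant.

How it is judged:
By the outcome, as a careful person would: the job done as asked, in the order asked, and still so for the second after the job is handed in, with the robot touching nothing.
It also fails if it takes over 50 s, if anything falls off the work surface, if the arm or the gripper's body presses on something with over 40 N, if the wrist force passes 120 N, or if a joint passes its speed limit or range.

### The arm

A 6-joint arm with a two-finger parallel gripper is mounted at the origin on the work surface. World frame = base frame: x ahead of the robot, y to its left, z up, the work surface at z = 0. Lengths are in m, angles in degrees, forces in N, time in s.
With the tool pointing down it reaches from about 0.25 to 0.725 m from the base axis. Payload 9.7 kg.
Tool frame: the origin (TCP) lies between the finger pads; the fingertips stand 19 mm ahead of it and the grasp point (between the pads) is the TCP; z points along the fingers, y is the line along which they close (so a half turn about z gives the same grasp; the last joint's range is limited). The gripper opens to 85 mm and grips with 20 to 120 N. Pads are 22 mm wide; open, the fingers measure 114 mm over their backs; the gripper's body (76 mm by 85 mm) begins 54 mm behind the grasp point. The pads swing forward as they close: fully open they stand 13 mm farther back than shut.
Start: joints at [67.838, 4.979, 10.078, 95.1, 0, 90], TCP at [0.207, 0.509, 0.25] pointing down, gripper open.
Joint ranges: [-179.16, 179.16], [-48.56, 103.87], [-65.8, 70.77], [-126.05, 130.52], [-82.76, 87.17], [-180, 180]. Speed limits (degrees/s): [127.2, 127.2, 147.25, 180, 180, 180].

### API

Orientations are given as [roll, pitch, yaw] about the fixed x, y, z axes, in that order (R = Rz(yaw) Ry(pitch) Rx(roll)).
In Python, from workcell import bot gives the robot as it stands. The module is installed in compiled form; this text tells all that it offers.
- The arm moves only by the shell command python3 -m crank 'ROWS' [OPENING] [FORCE]. ROWS is JSON, a list that holds one entry, the list of rows, each a list of 6 numbers: the shift along the world's x, y, z as a fraction of full scale, then the turn, a rotation vector about the world's x, y, z as a fraction of full scale. In form: [[[x, y, z, wx, wy, wz], ...]]. A call has 1 to 20 rows; each row shifts and turns the commanded pose from where the row before left it; what a row does not reach is not made up. Full scale, the value 1, is 20 mm for a shift and 0.12 rad for a turn. A row lasts 1/12 s, in which the tool goes at most 41.7 mm and 7.16 degrees, less where a joint would pass 70% of its speed; a pose out of reach is approached as far as the arm can. A call with a number of a shift or a turn outside -1 to 1 is refused whole. A call with a gripper value outside its range is refused whole. OPENING is the opening, from 0 (shut) to 1 (fully open), set as the call begins (- or left out, the last holds). The fingers move at their own pace and stop on an object; FORCE is the grip in N (left out, the last holds). Time passes only in rows, so rows that do not move let the fingers close. It gives the time, the measured TCP pose, the force, the opening and the grip force at its end, in the units of the state.
- bot.get_obs(): the state, without advancing time (a new reading comes with each control period).
- bot.camera(name): name is "side" or "top"; returns the picture (400x640x3 uint8, red, green, blue); there is no depth.
- bot.camera_model(name): a dict with "vertical_fov" (degrees; the focal length in pixels is half the picture's height over the tangent of half this angle, whatever the lens; pixels are square), "cx", "cy" (the principal point, pixels), "R" (3x3) and "t" (3): a world point X has camera coordinates R X + t. Camera axes: x right, y down, z forward; pixel columns grow to the right and rows downward; lengths in m; the calibration is good to about 2 mm. A picture is of the moment at which its call begins. camera_model takes no time and is no camera call.
- bot.job_done(): hands the job in; it is judged then, once.
The state is a dict: "time": time; "q": joint angles; "qd": joint speeds; "joint_efforts": joint torques, N m; "ee_pos": TCP position; "tcp_rot": TCP orientation; "wrist_force": force on the tool from outside, world axes, zero at the start; "torque": the same for the moment, N m; "opening": finger opening in m; "grasp_force": force on a finger pad.
Only numpy, scipy, OpenCV 4.12 (cv2) and the standard library are available. Lean on these libraries where they do the work, as an engineer would, in place of code of your own. Each camera call takes 0.05 s, during which the arm holds its last target. There are 200 camera calls.

## Working session

There is one attempt and no reset: what is moved stays moved. The work goes in short steps, Python scripts to look and compute and a shell command to move; the robot and the scene stay as the last step left them, time stands still between calls to the robot, and variables do not carry over. Pictures are saved under pics/ and viewed, at most 10 in all, crops included, and the job is handed in when it is done.

```bash
mkdir -p pics; python3 - <<'E'
from workcell import bot
import cv2,pprint
for n in("side","top"):
    cv2.imwrite(f"pics/{n}0.png",bot.camera(n)[:,:,::-1]); pprint.pprint(bot.camera_model(n))
o=bot.get_obs(); print(o)
E
```

```text
{'R': array([[ 0.99382582, -0.11069717, -0.00750868],
       [-0.06123744, -0.49083053, -0.86910032],
       [ 0.09252146,  0.86419415, -0.49457887]]),
 'cx': 313.97932021321765,
 'cy': 201.6603192357907,
 't': array([-0.58301687,  0.18492767,  1.03797861]),
 'vertical_fov': 53.734307460969404}
{'R': array([[ 0.04613883, -0.99893077, -0.00292114],
       [-0.97856102, -0.04461001, -0.20106782],
       [ 0.20072252,  0.01213555, -0.97957297]]),
 'cx': 316.44990768538594,
 'cy': 207.90402518934076,
 't': array([0.06126082, 0.61865175, 1.36478135]),
 'vertical_fov': 43.74674698118134}
{'time': 0.1, 'q': array([6.78370943e+01, 5.00757324e+00, 1.00379831e+01, 9.50965311e+01,
       1.28193320e-04, 9.00000280e+01]), 'qd': array([-0.0810288 , -0.04413332,  0.0697735 ,  0.02321381, -0.04366247,
       -0.05804632]), 'joint_efforts': array([ 2.64616738e-04, -5.21561086e+01,  4.65654659e+01,  1.59661548e-02,
       -8.35627333e-06, -1.18600519e-05]), 'ee_pos': array([0.20741888, 0.50920815, 0.24964848]), 'tcp_rot': array([-1.79933879e+02, -1.28160875e-04,  1.57837066e+02]), 'wrist_force': array([ 0.10509971, -0.09606448, -0.05806957]), 'torque': array([ 0.02475897,  0.03403285, -0.00247847]), 'grasp_force': 0.0, 'opening': 0.08528375468090865}
```

View pics/side0.png

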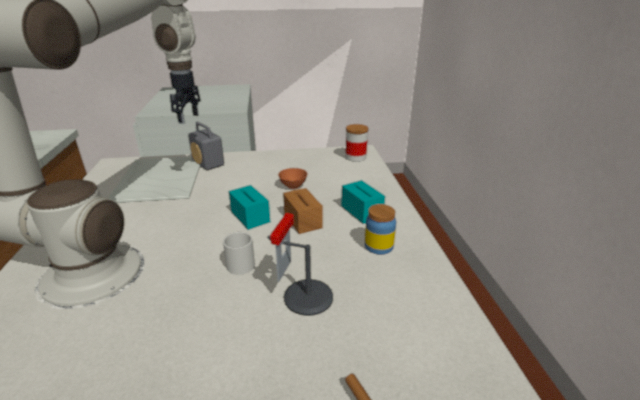

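View pics/top0.png

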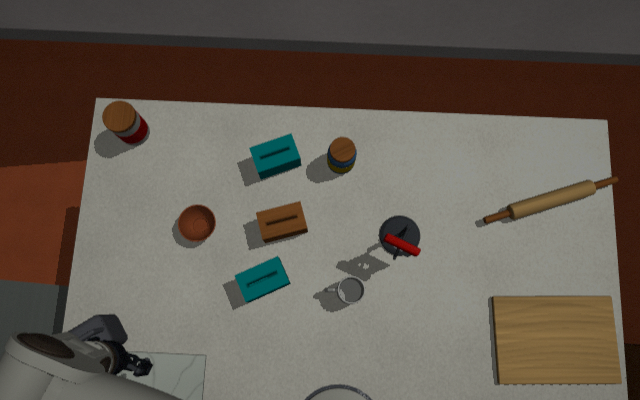

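Three holder-shaped blocks are visible: turquoise at top (275,155), turquoise at top (263,279), and brown wooden at top (282,222) / side (303,210). The brown one fits the description ("wooden", not turquoise). The red scraper handle is at top (402,244) / side (283,229). I'll confirm in an enlarged crop.

```bash
python3 - <<'E'
import cv2,numpy as np
s=cv2.imread("pics/side0.png");t=cv2.imread("pics/top0.png")
def c(im,x,y,w,h,k):
    r=cv2.resize(im[y:y+h,x:x+w],None,fx=k,fy=k,interpolation=cv2.INTER_CUBIC)
    for i in range(0,w,10): cv2.line(r,(i*k,0),(i*k,6),(0,255,0) if (x+i)%50 else (255,0,255),1)
    for i in range(0,h,10): cv2.line(r,(0,i*k),(6,i*k),(0,255,0) if (y+i)%50 else (255,0,255),1)
    return r
a=c(s,260,180,80,140,5)[:600]; a=c(s,260,180,80,120,5)
b=np.vstack([c(t,250,190,80,60,5),c(t,360,205,80,60,5)])
cv2.imwrite("pics/crop1.png",np.hstack([a,b]))
E
```

```text
(no output)
```

View pics/crop1.png

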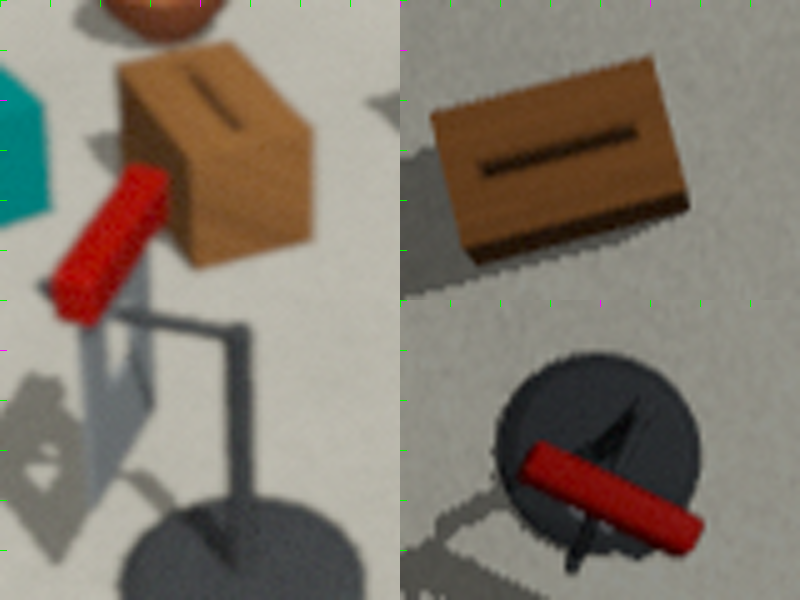

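```bash
cat > fit.py <<'E'
import numpy as np
from scipy.optimize import least_squares
from scipy.spatial.transform import Rotation as Ro
import cv2
from workcell import bot
CM={n:bot.camera_model(n) for n in("side","top")}
def proj(n,X):
    m=CM[n];c=np.asarray(X)@m["R"].T+m["t"];f=200/np.tan(np.radians(m["vertical_fov"]/2))
    return c[...,:2]/c[...,2:]*f+[m["cx"],m["cy"]]
def tri(ps,pt):
    g=lambda X:np.r_[proj("side",X)-ps,proj("top",X)-pt]
    r=least_squares(g,[.5,.1,.1]);return r.x,r.fun
def fit(obs,x0,rot="yaw"):
    # obs: (cam, local xyz, pixel); params x,y,z,yaw[,rx,ry]
    def g(p):
        R=Ro.from_euler("xyz",[*(p[4:6] if len(p)>4 else (0,0)),p[3]])
        return np.concatenate([proj(c,R.apply(l)+p[:3])-px for c,l,px in obs])
    return least_squares(g,x0,loss="soft_l1",x_scale=[.01,.01,.01,.1,.1,.1][:len(x0)]),g
E
python3 - <<'E'
from fit import *
np.set_printoptions(precision=4,suppress=True)
for n in CM: print(n,-CM[n]["R"].T@CM[n]["t"],proj(n,[0.,0,0]))
a,b,h=.04,.065,.08
# image top: up=+x, left=+y ; side image: right=+x, up=+y
H=[("top",[a,b,h],(256.2,212.6)),("top",[a,-b,h],(300.4,201.4)),("top",[-a,-b,h],(307.6,228.4)),("top",[-a,b,h],(263.2,239.2)),
("side",[-a,b,h],(283.8,193.2)),("side",[a,b,h],(306.4,188.4)),("side",[a,-b,h],(322.4,205.6)),("side",[-a,-b,h],(297.6,211)),
("side",[-a,-b,0],(299,233.6)),("side",[a,-b,0],(322.4,228)),("top",[-a,-b,0],(307.8,232)),
("top",[0,.047,h],(266.8,224)),("top",[0,-.047,h],(297.4,216.2)),("side",[0,.047,h],(298.6,195)),("side",[0,-.047,h],(308,205.6))]
r,g=fit(H,[.5,.1,0,0]);print("holder",r.x,np.degrees(r.x[3]));print(g(r.x).reshape(-1,2).round(1).tolist())
print("slot mid",tri((303.3,200.3),(282.1,220.1)))
w,l=.011,.048
S=[("top",[w,l,.134],(388.2,233)),("top",[-w,l,.134],(384,240.6)),("top",[w,-l,.134],(420.6,249)),
("side",[-w,l,.134],(286,213)),("side",[w,l,.134],(294,214)),("side",[-w,-l,.134],(270.6,235.5)),("side",[w,-l,.134],(279.4,238)),
("side",[-w,-l,.106],(271.2,243)),("side",[w,-l,.106],(279.6,245)),("side",[0,-.04,0],(278.6,280)),("side",[0,.04,0],(290.6,261.6))]
for x0 in([.5,-.1,.07,-.5],[.5,-.1,.07,-.5,0,0]):
  r,g=fit(S,x0);print("scraper",r.x,np.degrees(r.x[3:]));print(g(r.x).reshape(-1,2).round(1).tolist())
T=[("top",[0,0,.014],(399.6,236)),("side",[0,0,.014],(308.5,295.5)),("side",[0,0,.154],(307.6,245)),("side",[-.097,0,.162],(269,237)),("top",[-.097,0,.162],(394.2,258.6))]
r,g=fit(T,[.5,-.1,0,-.5]);print("stand",r.x,np.degrees(r.x[3]));print(g(r.x).reshape(-1,2).round(1).tolist())
E
```

```text
side [ 0.4947 -0.8708  0.6697] [ 92.2361 271.9953]
top [0.3286 0.0722 1.4615] [338.8119 433.7297]
holder [ 0.5724  0.1855 -0.0027  0.2937] 16.82798747121278
[[-0.0, -0.3], [0.3, -0.1], [-0.1, -0.2], [-0.7, 0.2], [-0.6, -0.9], [0.1, -0.9], [0.7, 0.4], [0.4, 0.7], [-0.3, 0.8], [0.6, 0.5], [0.3, 0.5], [-1.2, 0.2], [0.5, -0.0], [-1.6, -2.7], [0.3, 0.4]]
slot mid (array([0.5741, 0.185 , 0.0725]), array([-0.1972,  0.0457,  0.0036, -0.1863]))
scraper [ 0.503  -0.1359  0.0637 -0.4016] [-23.0117]
[[-1.1, -0.6], [-0.4, -0.6], [1.0, -0.5], [-0.7, -0.7], [0.3, -0.3], [-1.1, -0.5], [-0.2, -1.3], [-0.9, 2.8], [0.3, 2.5], [0.4, 2.4], [0.1, -0.3]]
scraper [ 0.5023 -0.1351  0.0636 -0.4021  0.0024  0.0094] [-23.04     0.1363   0.5364]
[[-1.1, -0.8], [-0.4, -0.7], [1.0, -0.6], [-0.6, -0.7], [0.4, -0.3], [-1.0, -0.4], [-0.0, -1.2], [-0.9, 2.8], [0.3, 2.6], [0.0, 2.2], [-0.2, -0.4]]
stand [ 0.5565 -0.1601 -0.0067 -0.4276] -24.496901708119243
[[0.6, -1.0], [0.4, -0.9], [0.4, 2.2], [-1.3, -0.3], [-0.6, 0.7]]
```

The crop confirms the plain wooden block (slot running (267,224)-(297,216) in the top view) and the scraper hanging with yaw ≈ -23°. I'm moving above the scraper.

```bash
python3 -m crank '[[[0.411,-0.896,0,0,0,-0.367],[0.411,-0.896,0,0,0,-0.367],[0.411,-0.896,0,0,0,-0.367],[0.411,-0.896,0,0,0,-0.367],[0.411,-0.896,0,0,0,-0.367],[0.411,-0.896,0,0,0,-0.367],[0.411,-0.896,0,0,0,-0.367],[0.411,-0.896,0,0,0,-0.367],[0.411,-0.896,0,0,0,-0.367],[0.411,-0.896,0,0,0,-0.367],[0.411,-0.896,0,0,0,-0.367],[0.411,-0.896,0,0,0,-0.367],[0.411,-0.896,0,0,0,-0.367],[0.411,-0.896,0,0,0,-0.367],[0.411,-0.896,0,0,0,-0.367],[0.411,-0.896,0,0,0,-0.367],[0.411,-0.896,0,0,0,-0.367],[0.411,-0.896,0,0,0,-0.367]]]' 1 40
python3 -m crank '[[[0.411,-0.896,0,0,0,-0.367],[0.411,-0.896,0,0,0,-0.367],[0.411,-0.896,0,0,0,-0.367],[0.411,-0.896,0,0,0,-0.367],[0.411,-0.896,0,0,0,-0.367],[0.411,-0.896,0,0,0,-0.367],[0.411,-0.896,0,0,0,-0.367],[0.411,-0.896,0,0,0,-0.367],[0.411,-0.896,0,0,0,-0.367],[0.411,-0.896,0,0,0,-0.367],[0.411,-0.896,0,0,0,-0.367],[0.411,-0.896,0,0,0,-0.367],[0.411,-0.896,0,0,0,-0.367],[0.411,-0.896,0,0,0,-0.367],[0.411,-0.896,0,0,0,-0.367],[0.411,-0.896,0,0,0,-0.367],[0.411,-0.896,0,0,0,-0.367],[0.411,-0.896,0,0,0,-0.367],[0,0,0,0,0,0],[0,0,0,0,0,0]]]'
python3 - <<'E'
from fit import *
def onz(n,px,z):
    return least_squares(lambda p:proj(n,np.r_[p,z])-px,[.5,0]).x
print("mug",onz("top",(350,289),.085),"can",onz("top",(342,148),.12),"bowl",onz("top",(197,222),.05))
E
```

```text
time: 1.6
ee_pos: [0.3556, 0.1858, 0.2501]
tcp_rot: [-180.0, 0.0, 112.3]
wrist_force: [0.3, 0.7, -0.5]
opening: 0.0855
grasp_force: 0.0
time: 3.27
ee_pos: [0.5033, -0.1362, 0.2496]
tcp_rot: [-179.9, 0.0, 66.9]
wrist_force: [0.3, -0.2, -0.4]
opening: 0.0853
grasp_force: 0.0
mug [ 0.38916623 -0.01259902] can [0.7789225 0.0248754] bowl [0.56082313 0.43118766]
```

```bash
python3 -m crank '[[[0,0,-0.5,0,0,0],[0,0,-0.5,0,0,0],[0,0,-0.5,0,0,0],[0,0,-0.5,0,0,0],[0,0,-0.5,0,0,0],[0,0,-0.43,0,0,0],[0,0,0,0,0,0],[0,0,0,0,0,0]]]'
python3 - <<'E'
from fit import *
s=bot.camera("side");t=bot.camera("top")
k=8
a=cv2.resize(s[185:255,250:300][:,:,::-1],None,fx=k,fy=k,interpolation=3)
b=cv2.resize(t[215:285,375:425][:,:,::-1],None,fx=k,fy=k,interpolation=3)
P=np.array(bot.get_obs()["ee_pos"])
for im,n,o in((a,"side",(250,185)),(b,"top",(375,215))):
    p=((proj(n,P)-o+.5)*k).astype(int);cv2.drawMarker(im,tuple(map(int,p)),(0,255,0),0,16,1)
cv2.imwrite("pics/g1.png",np.hstack([a,b]))
E
```

```text
time: 3.93
ee_pos: [0.5031, -0.1356, 0.1912]
tcp_rot: [-179.9, 0.0, 67.0]
wrist_force: [-0.7, 0.2, -0.6]
opening: 0.0855
grasp_force: 0.0
```

View pics/g1.png

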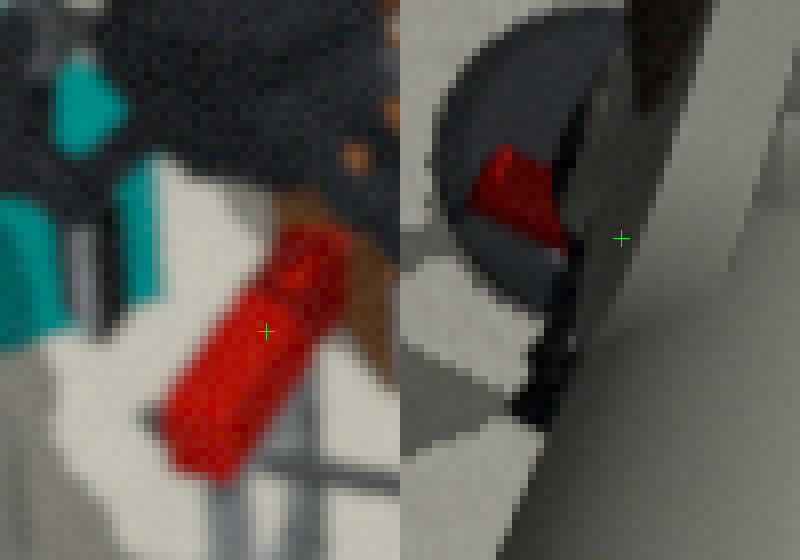

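The side crop shows the TCP marker (283,226) centred on the red bar; the left finger clears the hook tip. The top view is occluded by the arm. Closing gently.

```bash
python3 -m crank '[[[0,0,0,0,0,0],[0,0,0,0,0,0],[0,0,0,0,0,0],[0,0,0,0,0,0],[0,0,0,0,0,0],[0,0,0,0,0,0],[0,0,0,0,0,0],[0,0,0,0,0,0],[0,0,0,0,0,0],[0,0,0,0,0,0],[0,0,0,0,0,0],[0,0,0,0,0,0]]]' 0 50
```

```text
time: 5.03
ee_pos: [0.5035, -0.1358, 0.1918]
tcp_rot: [180.0, -0.0, 67.0]
wrist_force: [0.9, -0.1, 2.9]
opening: 0.0216
grasp_force: 52.3
```

```bash
for i in 1 2; do python3 -m crank '[[[0,0,0.05,0,0,0],[0,0,0.05,0,0,0]]]'; done; python3 -m crank '[[[0,0,0.05,0,0,0],[0,0,0.05,0,0,0]]]'
```

```text
time: 5.2
ee_pos: [0.5031, -0.1357, 0.1932]
tcp_rot: [-179.9, 0.0, 67.0]
wrist_force: [-0.0, 0.1, -2.8]
opening: 0.0212
grasp_force: 51.9
time: 5.37
ee_pos: [0.5032, -0.1357, 0.1953]
tcp_rot: [-179.9, 0.0, 67.0]
wrist_force: [-0.5, -0.5, -2.5]
opening: 0.0211
grasp_force: 51.9
time: 5.53
ee_pos: [0.5033, -0.1358, 0.1976]
tcp_rot: [-180.0, 0.0, 67.0]
wrist_force: [-0.2, -0.5, -1.1]
opening: 0.0212
grasp_force: 51.9
```

```bash
python3 -m crank '[[[0,0,0.15,0,0,0],[0,0,0.15,0,0,0],[0,0,0.15,0,0,0],[0,0,0.15,0,0,0],[0,0,0,0,0,0]]]'; python3 -m crank '[[[-0.229,0.101,0,0,0,0],[-0.229,0.101,0,0,0,0],[-0.229,0.101,0,0,0,0],[-0.229,0.101,0,0,0,0],[-0.229,0.101,0,0,0,0],[-0.229,0.101,0,0,0,0]]]'; python3 -m crank '[[[-0.229,0.101,0,0,0,0],[-0.229,0.101,0,0,0,0],[-0.229,0.101,0,0,0,0],[-0.229,0.101,0,0,0,0],[-0.229,0.101,0,0,0,0],[-0.229,0.101,0,0,0,0],[0,0,0,0,0,0]]]'
```

```text
time: 5.95
ee_pos: [0.5036, -0.1358, 0.2106]
tcp_rot: [179.9, -0.0, 67.0]
wrist_force: [-0.1, -0.5, -2.4]
opening: 0.0212
grasp_force: 51.8
time: 6.45
ee_pos: [0.4753, -0.1234, 0.2097]
tcp_rot: [180.0, -0.0, 67.0]
wrist_force: [0.3, 0.1, -2.5]
opening: 0.0216
grasp_force: 51.7
time: 7.03
ee_pos: [0.4477, -0.1112, 0.2099]
tcp_rot: [180.0, -0.0, 67.0]
wrist_force: [0.9, -0.3, -2.1]
opening: 0.0212
grasp_force: 51.8
```

```bash
python3 -m crank '[[[0,0,0.75,0,0,0],[0,0,0.75,0,0,0],[0,0,0.75,0,0,0],[0,0,0.75,0,0,0]]]'; python3 -m crank '[[[0.346,0.822,0,0,0,0.322],[0.346,0.822,0,0,0,0.322],[0.346,0.822,0,0,0,0.322],[0.346,0.822,0,0,0,0.322],[0.346,0.822,0,0,0,0.322],[0.346,0.822,0,0,0,0.322],[0.346,0.822,0,0,0,0.322],[0.346,0.822,0,0,0,0.322],[0.346,0.822,0,0,0,0.322],[0.346,0.822,0,0,0,0.322],[0.346,0.822,0,0,0,0.322],[0.346,0.822,0,0,0,0.322],[0.346,0.822,0,0,0,0.322],[0.346,0.822,0,0,0,0.322],[0.346,0.822,0,0,0,0.322],[0.346,0.822,0,0,0,0.322],[0.346,0.822,0,0,0,0.322],[0.346,0.822,0,0,0,0.322],[0,0,0,0,0,0],[0,0,0,0,0,0]]]'
python3 - <<'E'
from fit import *
s=bot.camera("side");t=bot.camera("top")
cv2.imwrite("pics/s2.png",s[:,:,::-1]);cv2.imwrite("pics/t2.png",t[:,:,::-1])
k=6
a=cv2.resize(s[140:240,265:331][:,:,::-1],None,fx=k,fy=k,interpolation=3)
b=cv2.resize(t[180:280,250:316][:,:,::-1],None,fx=k,fy=k,interpolation=3)
cv2.imwrite("pics/g2.png",np.hstack([a,b]))
E
```

```text
time: 7.37
ee_pos: [0.4484, -0.1115, 0.2704]
tcp_rot: [180.0, 0.0, 67.0]
wrist_force: [0.5, 0.2, -1.5]
opening: 0.0209
grasp_force: 51.7
time: 9.03
ee_pos: [0.5731, 0.185, 0.269]
tcp_rot: [-179.9, 0.0, 106.9]
wrist_force: [-0.4, -1.0, -2.5]
opening: 0.0214
grasp_force: 51.7
```

View pics/g2.png

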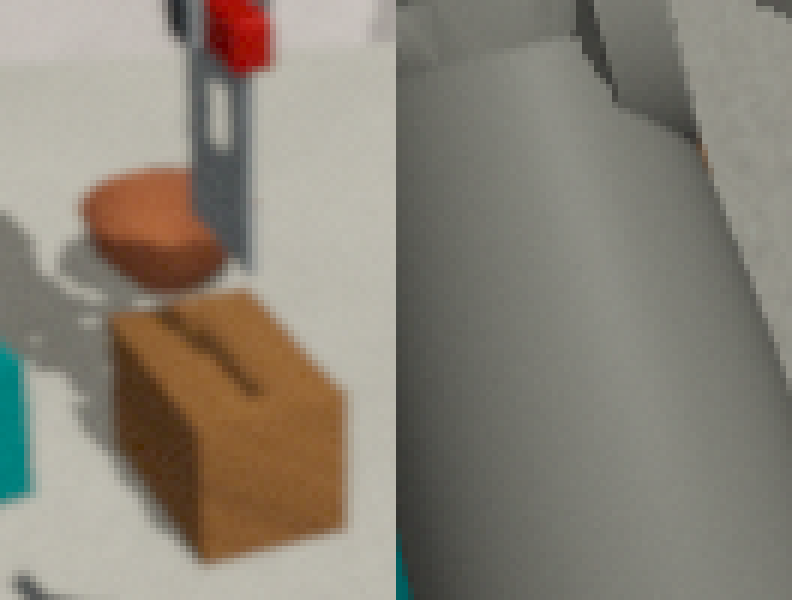

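```bash
python3 - <<'E'
from fit import *
np.set_printoptions(precision=4,suppress=True)
a,b,h=.04,.065,.08
To=[("top",[a,b,h],(256.2,212.6)),("top",[a,-b,h],(300.4,201.4)),("top",[-a,-b,h],(307.6,228.4)),("top",[-a,b,h],(263.2,239.2)),("top",[-a,-b,0],(307.8,232)),("top",[0,.047,h],(266.6,223.8)),("top",[0,-.047,h],(297.2,216.1))]
Si=[("side",[-a,b,h],(282.9,192.6)),("side",[a,b,h],(305.8,187.9)),("side",[a,-b,h],(322.4,205.1)),("side",[-a,-b,h],(297.9,211.6)),
("side",[-a,-b,0],(298.8,233.3)),("side",[a,-b,0],(322.1,227.6)),("side",[0,.047,h],(291.3,191)),("side",[0,-.047,h],(308.3,205.1))]
for nm,O in(("top",To),("side",Si),("both",To+Si)):
    def g(p): 
        R=Ro.from_euler("z",p[2]);return np.concatenate([proj(c,R.apply(l)+[p[0],p[1],0])-px for c,l,px in O])
    r=least_squares(g,[.5,.1,0],loss="soft_l1");print(nm,r.x[:2],np.degrees(r.x[2]));print(r.fun.reshape(-1,2).round(1).tolist())
o=bot.get_obs();p=o["ee_pos"];yaw=o["tcp_rot"][2]-90;print(p,o["tcp_rot"])
R=Ro.from_euler("z",yaw,degrees=True)
B=R.apply([[0,-.04,-.1235],[0,.04,-.1235],[0,-.048,.0],[0,-.015,-.037],[0,.015,-.037]])+p
print(proj("side",B))
E
```

```text
top [0.5721 0.1852] 17.18085105447087
[[-0.1, -0.3], [0.3, -0.4], [0.1, -0.4], [-0.6, 0.3], [0.4, 0.3], [-1.0, 0.5], [0.8, -0.1]]
side [0.5701 0.1847] 18.210692748783647
[[-0.8, -0.7], [-0.5, -1.0], [0.3, 0.1], [-0.1, -0.5], [-0.2, 0.6], [0.5, 0.1], [4.6, 0.8], [-0.4, 0.2]]
both [0.5713 0.1852] 17.488490772620946
[[-0.1, 0.2], [0.2, -0.2], [0.1, -0.3], [-0.5, 0.7], [0.5, 0.5], [-1.0, 0.8], [0.8, 0.1], [-0.3, -0.9], [0.1, -1.1], [0.5, 0.1], [0.0, -0.6], [-0.2, 0.5], [0.7, 0.1], [5.2, 0.7], [-0.2, 0.1]]
[0.5729 0.184  0.2696] [-179.9774    0.0141  106.8008]
[[307.2903 184.6658]
 [297.3784 173.7605]
 [307.684  145.6268]
 [303.4702 153.9174]
 [299.6297 150.2478]]
```

```bash
python3 - <<'E'
import cv2,numpy as np
s=cv2.imread("pics/s2.png")
k=12
a=cv2.resize(s[135:185,285:318],None,fx=k,fy=k,interpolation=3)
b=cv2.resize(s[183:233,285:318],None,fx=k,fy=k,interpolation=3)
cv2.imwrite("pics/g3.png",np.hstack([a,b]))
E
```

```text
(no output)
```

View pics/g3.png

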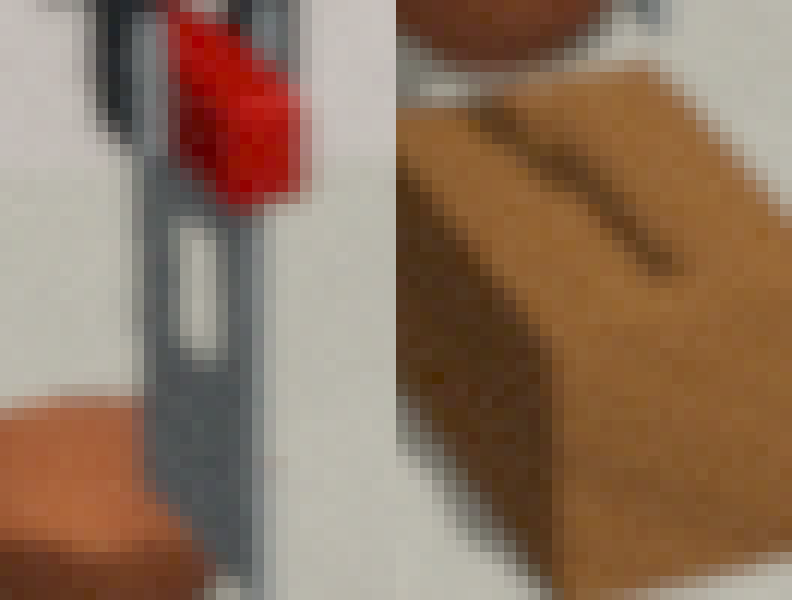

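The blade hangs plumb above the wooden holder; its near edge is at about (305.8,183) and the slot runs from about (292,192) to (309,205) in the side view. I'm lowering to just above the mouth and checking there.

```bash
python3 -m crank '[[[-0.045,0.05,-0.5,0,0,0.087],[0,0,-0.5,0,0,0],[0,0,-0.5,0,0,0],[0,0,-0.5,0,0,0],[0,0,-0.5,0,0,0],[0,0,-0.4,0,0,0],[0,0,0,0,0,0],[0,0,0,0,0,0]]]'
python3 - <<'E'
from fit import *
s=bot.camera("side");cv2.imwrite("pics/s3.png",s[:,:,::-1])
o=bot.get_obs();p=o["ee_pos"];print(p,o["tcp_rot"])
R=Ro.from_euler("z",o["tcp_rot"][2]-90,degrees=True)
print(proj("side",R.apply([[0,-.04,-.1235],[0,.04,-.1235]])+p), proj("side",Ro.from_euler("z",17.4,degrees=True).apply([[0,-.047,.08],[0,.047,.08]])+[.572,.185,0]))
k=10
cv2.imwrite("pics/g4.png",cv2.resize(s[160:218,275:330][:,:,::-1],None,fx=k,fy=k,interpolation=3))
E
```

```text
time: 9.8
ee_pos: [0.5718, 0.1852, 0.2113]
tcp_rot: [-180.0, 0.0, 107.4]
wrist_force: [0.2, 0.5, -1.6]
opening: 0.0214
grasp_force: 51.7
[0.57209656 0.18537771 0.21195207] [ 1.79987845e+02 -1.12701343e-03  1.07441294e+02]
[[307.43103338 201.6695774 ]
 [297.48478103 190.20290262]] [[308.36397537 205.26620645]
 [296.72917387 191.67446952]]
```

View pics/g4.png

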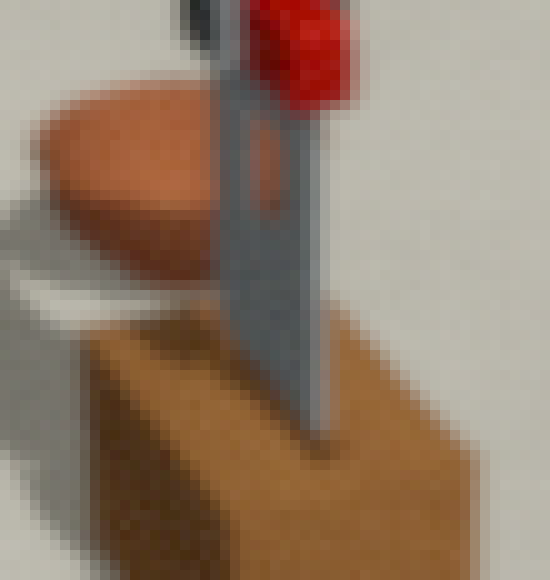

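Blade's near corner (306,202.5) sits right over the slot's near end (307,205.7), with the same camera offset for both, so it is aligned. Lowering in stages while watching force.

```bash
python3 -m crank '[[[0,0,-0.1,0,0,0],[0,0,-0.1,0,0,0],[0,0,-0.1,0,0,0],[0,0,-0.1,0,0,0]]]'; python3 -m crank '[[[0,0,-0.1,0,0,0],[0,0,-0.1,0,0,0],[0,0,0,0,0,0]]]'
```

```text
time: 10.18
ee_pos: [0.5722, 0.1854, 0.2037]
tcp_rot: [180.0, 0.0, 107.4]
wrist_force: [0.1, -0.4, -2.4]
opening: 0.0218
grasp_force: 51.8
time: 10.43
ee_pos: [0.5719, 0.1854, 0.1991]
tcp_rot: [-180.0, 0.0, 107.4]
wrist_force: [-0.0, -0.8, -2.0]
opening: 0.0213
grasp_force: 51.8
```

Blade is about 4 mm into the mouth with no contact force. Continuing.

```bash
python3 -m crank '[[[0,0,-0.1,0,0,0],[0,0,-0.1,0,0,0],[0,0,-0.1,0,0,0],[0,0,0,0,0,0]]]'; python3 -m crank '[[[0,0,-0.15,0,0,0],[0,0,-0.15,0,0,0],[0,0,-0.15,0,0,0],[0,0,0,0,0,0]]]'
```

```text
time: 10.77
ee_pos: [0.572, 0.1854, 0.1931]
tcp_rot: [-180.0, -0.0, 107.4]
wrist_force: [0.8, -0.5, -1.6]
opening: 0.0214
grasp_force: 51.8
time: 11.1
ee_pos: [0.5718, 0.1853, 0.1838]
tcp_rot: [-179.9, 0.0, 107.4]
wrist_force: [-0.6, 0.2, -2.0]
opening: 0.0215
grasp_force: 51.8
```

```bash
python3 -m crank '[[[0,0,-0.15,0,0,0],[0,0,-0.15,0,0,0],[0,0,-0.15,0,0,0],[0,0,0,0,0,0]]]'; python3 -m crank '[[[0,0,-0.15,0,0,0],[0,0,-0.15,0,0,0],[0,0,-0.15,0,0,0],[0,0,0,0,0,0]]]'; python3 -m crank '[[[0,0,-0.1,0,0,0],[0,0,-0.1,0,0,0],[0,0,0,0,0,0]]]'
```

```text
time: 11.43
ee_pos: [0.5719, 0.1853, 0.1748]
tcp_rot: [-179.9, 0.0, 107.4]
wrist_force: [-0.6, -0.8, -1.4]
opening: 0.0214
grasp_force: 51.8
time: 11.77
ee_pos: [0.5719, 0.1853, 0.1659]
tcp_rot: [-179.9, 0.0, 107.5]
wrist_force: [1.1, -0.5, -2.2]
opening: 0.0212
grasp_force: 51.8
time: 12.02
ee_pos: [0.572, 0.1854, 0.1622]
tcp_rot: [-180.0, -0.0, 107.5]
wrist_force: [0.6, -0.3, -2.0]
opening: 0.0212
grasp_force: 51.8
```

```bash
python3 -m crank '[[[0,0,-0.05,0,0,0],[0,0,-0.05,0,0,0],[0,0,-0.05,0,0,0],[0,0,-0.05,0,0,0],[0,0,0,0,0,0]]]'; python3 -m crank '[[[0,0,-0.05,0,0,0],[0,0,-0.05,0,0,0],[0,0,0,0,0,0]]]'
```

```text
time: 12.43
ee_pos: [0.572, 0.1854, 0.1584]
tcp_rot: [-180.0, 0.0, 107.4]
wrist_force: [-0.3, 0.6, -2.5]
opening: 0.0211
grasp_force: 51.8
time: 12.68
ee_pos: [0.572, 0.1854, 0.1564]
tcp_rot: [-180.0, 0.0, 107.4]
wrist_force: [0.8, -0.2, -1.3]
opening: 0.0211
grasp_force: 51.8
```

```bash
python3 -m crank '[[[0,0,-0.05,0,0,0],[0,0,0,0,0,0]]]'; python3 -m crank '[[[0,0,-0.05,0,0,0],[0,0,0,0,0,0]]]'
```

```text
time: 12.85
ee_pos: [0.572, 0.1854, 0.1555]
tcp_rot: [-180.0, 0.0, 107.4]
wrist_force: [0.5, -1.0, -2.5]
opening: 0.0212
grasp_force: 51.8
time: 13.02
ee_pos: [0.572, 0.1854, 0.1545]
tcp_rot: [-180.0, 0.0, 107.4]
wrist_force: [-0.4, -0.2, -2.0]
opening: 0.0209
grasp_force: 51.8
```

```bash
python3 -m crank '[[[0,0,-0.04,0,0,0],[0,0,0,0,0,0]]]'; python3 -m crank '[[[0,0,-0.04,0,0,0],[0,0,0,0,0,0]]]'
```

```text
time: 13.18
ee_pos: [0.5722, 0.1854, 0.1542]
tcp_rot: [180.0, 0.0, 107.4]
wrist_force: [-0.3, -1.0, 1.3]
opening: 0.0212
grasp_force: 52.2
time: 13.35
ee_pos: [0.5723, 0.1854, 0.1542]
tcp_rot: [179.9, 0.0, 107.4]
wrist_force: [-0.3, -0.5, 5.3]
opening: 0.0209
grasp_force: 52.9
```

The force turned upward at TCP z = 0.154, which is where the floor should be given the grip height, so the blade is home. Releasing and retreating upward.

```bash
python3 -m crank '[[[0,0,0,0,0,0],[0,0,0,0,0,0],[0,0,0,0,0,0],[0,0,0,0,0,0],[0,0,0,0,0,0],[0,0,0,0,0,0],[0,0,0,0,0,0],[0,0,0,0,0,0]]]' 0.8; python3 -m crank '[[[0,0,0.3,0,0,0],[0,0,0.3,0,0,0],[0,0,0.5,0,0,0],[0,0,0.8,0,0,0],[0,0,0.8,0,0,0],[0,0,0.8,0,0,0],[0,0,0.8,0,0,0],[0,0,0.8,0,0,0],[-0.5,0.8,0.2,0,0,0],[-0.5,0.8,0,0,0,0],[-0.5,0.8,0,0,0,0],[-0.5,0.8,0,0,0,0],[-0.5,0.8,0,0,0,0],[-0.5,0.8,0,0,0,0],[-0.5,0.8,0,0,0,0],[-0.5,0.8,0,0,0,0],[-0.5,0.8,0,0,0,0],[-0.5,0.8,0,0,0,0],[0,0,0,0,0,0]]]'
python3 - <<'E'
from fit import *
s=bot.camera("side");t=bot.camera("top")
a=cv2.resize(s[150:310,220:420][:,:,::-1],None,fx=2,fy=2,interpolation=3)
b=cv2.resize(t[130:290,240:440][:,:,::-1],None,fx=2,fy=2,interpolation=3)
cv2.imwrite("pics/g5.png",np.hstack([a,b]))
E
```

```text
time: 14.02
ee_pos: [0.5721, 0.1854, 0.153]
tcp_rot: [-180.0, -0.0, 107.5]
wrist_force: [0.2, -0.9, 0.4]
opening: 0.0683
grasp_force: 0.0
time: 15.6
ee_pos: [0.4707, 0.3476, 0.2602]
tcp_rot: [180.0, -0.1, 107.6]
wrist_force: [-0.5, 0.3, -0.3]
opening: 0.0684
grasp_force: 0.0
```

View pics/g5.png

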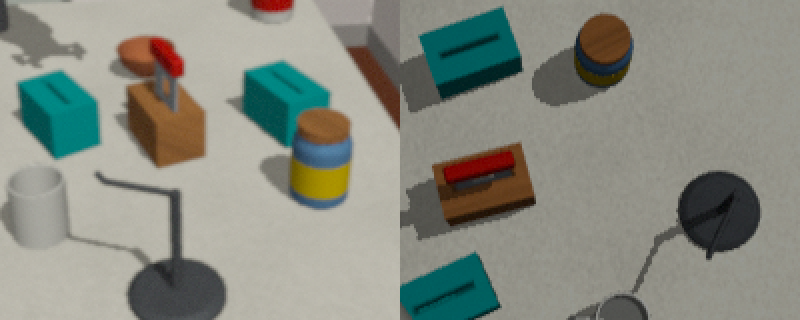

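The scraper stands upright in the wooden holder (side (303,183), top (280,213)). The hook is empty, the bystanders have not moved, and the gripper is clear.

```bash
python3 -c "
from workcell import bot
print(bot.job_done())"
```

```text
the job is handed in; nothing more can be done
None
```

The scraper came off the hook cleanly and now stands released, blade down on the slot floor of the wooden holder; the canister, mug and bowl were not touched, and the job is handed in.

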